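Slide the pan to the serving square and hold the roll up with tongs

ROBOT

A 6-joint arm with a two-finger parallel gripper is mounted at the origin on the work surface. World frame = base frame: x ahead of the robot, y to its left, z up, the work surface at z = 0. Lengths are in m, angles in rad, forces in N, time in s.
With the tool pointing down it reaches from about 0.375 to 0.925 m from the base axis. Payload 5.7 kg.
Tool frame: the origin (TCP) lies between the finger pads; the fingertips stand 22 mm ahead of it and the grasp point (between the pads) lies 3 mm ahead of it; z points along the fingers, y is the direction in which the jaws open and shut (so a half turn about z gives the same grasp; the last joint's range is limited). The gripper opens to 85 mm and grips with 20 to 120 N. Pads are 22 mm wide; open, the fingers measure 114 mm over their backs; the gripper's body (76 mm by 85 mm) begins 54 mm behind the grasp point. The pads swing forward as they close: fully open they stand 13 mm farther back than shut.
Start: joints at [-1.432, 0.359, 1.51, -0, 1.272, -0.115], TCP at [0.151, -0.581, 0.253] pointing down, gripper open.
Joint ranges: [-2.97, 2.97], [-1.01, 2.36], [0.21, 2.38], [-0.96, 4.11], [0.2, 2.71], [-2.98, 2.98]. Speed limits (rad/s): [2.39, 2.39, 3.14, 3.14, 3.14, 3.14].

INTERFACE

Orientations are given as a 3x3 rotation matrix whose columns are the frame's x, y, z axes.
In Python, from plant import sensors, optics, order, models gives the robot as it stands. The module is installed in compiled form; this text tells all that it offers.
- The arm moves only by the shell command python3 -m pendant 'ROWS' [FORCE]. ROWS is JSON, a list of rows, each an object with "delta_pos": the shift along the tool's x, y, z in cm, a list of three; "twist": the turn about the tool's z in rad; "fingers": the closure, from 0 (fully open) to 1 (shut). In form: [{"delta_pos": [dx, dy, dz], "twist": twist, "fingers": fingers}, ...]. A call has 1 to 10 rows; each row shifts and turns the pose as measured when the row begins, along the tool's axes as they then stand; what a row does not reach is not made up. A row lasts 1/8 s, in which the tool goes at most 62.5 mm and 10.7 degrees, less where a joint would pass 70% of its speed; a pose out of reach is approached as far as the arm can. A call is refused whole if a number of a shift passes 6.25 or a number of a turn 0.188, either way. A call with a gripper value outside its range is refused whole. The fingers move at their own pace and stop on an object; FORCE is the grip in N (left out, the last holds). Time passes only in rows, so rows that do not move let the fingers close. It gives the time, the measured TCP pose, the force and the opening at its end, in the units of the state.
- sensors.get_obs(): the state, without advancing time (a new reading comes with each control period).
- optics.get_image(name): name is "scene" or "top"; returns the picture (420x560x3 uint8, red, green, blue); there is no depth.
- optics.get_calibration(name): a dict with "fx", "fy", "cx", "cy" (pixels), "dist_coeffs" ([k1, k2, p1, p2, k3] as OpenCV has them; the pictures are not rectified), "world_from_camera" (4x4, takes a point from camera to world coordinates). Camera axes: x right, y up, looking along -z (the intrinsics and any distortion apply to the point x, -y, -z); pixel columns grow to the right and rows downward; lengths in m; the calibration is good to about 2 mm. A picture is of the moment at which its call begins. get_calibration takes no time and is no camera call.
- order.sign_off(): hands the job in, once; it reports no verdict.
Trained networks look in the newest picture that a camera, given by its name, has taken for a name from the list of things; names that differ only in an ending like _2 or _b are one class to them, and where a whole thing is asked for, a point or a joint stands for the part that bears it (a point fixed in the world has none). Each returns a list of dicts, best first, with "confidence" (0 to 1); they miss things now and then, are a little off and sometimes report something else, mostly with a low value. They report only what shows in the picture. A call takes as long as a camera call. They do not tell look-alikes from the thing itself.
- models.boxes_of(camera, name): "extent" ([left, top, width, height] in pixels, round what is visible of it).
- models.pinpoint(camera, name): "pixel" ([row, column] in pixels: a listed point, or the origin of a listed thing).
The state is a dict: "clock": time; "q": joint angles; "qvel": joint speeds; "effort": joint torques, N m; "eef_pos": TCP position; "tool_rot": TCP orientation; "wrist_force": force on the tool from outside, world axes, zero at the start; "torque": the same for the moment, N m; "opening": opening from 0.0 (shut) to 1.0 (fully open).
Only numpy, scipy, OpenCV 4.12 (cv2) and the standard library are available. Lean on these libraries where they do the work, as an engineer would, in place of code of your own. Each camera call takes 0.05 s, during which the arm holds its last target.

TASK

Without lifting it off the board, slide the small pan with the bread roll in it from the round mark to the square mark, so that its round body sits wholly inside the square outline, and let go of it. Then pick up the spring tongs, close them on the roll and lift it out of the pan with them, and finish while still holding it squeezed in the tongs, still, with its underside clearly more than 10 cm above the board and the pan left in its square. Never touch the roll with the robot itself, do not press the console's reset button, and leave everything else where it is.

Things in the scene. Friction and masses are not known exactly. Their poses are not given: they have to be found in the camera images.
- pan: small round steel pan, 112 mm across the rim (104 at the foot), 14 mm high, inner floor 4 mm above its underside, wall 4 mm, about 0.35 kg, loose. One dark wooden handle points along its +x (roughly away from the robot): a level bar 16 mm wide and 16 mm tall, from 70 to 142 mm from the pan's centre, its underside 18 mm and top 34 mm above the board. Origin: centre of the underside; z up.
- pan_handle (a point): middle of the pan's wooden handle, 106 mm from the pan's centre along the pan's +x, 26 mm above the board; the place to take it from above, across its 16 mm width (the pan's y).
- roll: mini bread roll, rigid, light brown, 46 mm in diameter with upright sides from 7 to 36 mm height and a domed top, 48 mm tall, 40 g; stands loose in the pan, up to 17 mm off the pan's centre. Origin: centre of its underside; z up.
- tongs: steel spring tongs lying on their side on the board, 220 mm long, 30 mm tall (vertical), about 110 g, balanced at the grips, jaws towards +x. Two arms spread in the horizontal plane from a round head 26 mm across at x = -99 mm and pivot about x = -95 mm. Origin: underside, on the centre line, midway between the two black rubber grips; z up. A spring keeps them open; letting go opens them.
- tongs_grips (a point): midway between the tongs' two rubber grips (each 44 mm long, 30 mm tall), 15 mm above their origin; take them from above. Outer faces about 53 mm apart when open, parallel at 42 mm. Squeezing them along the tongs' y closes the jaws, which move twice as far: about 6 N at 47 mm (jaws still 75 mm apart); 9 N at 32 mm, where the jaws are parallel and 46 mm apart, on the roll.
- tongs_jaws (a point): point midway between the two flat jaws of the tongs, 95 mm ahead of the tongs' origin along their +x and 15 mm above their underside. Jaw plates: 42 mm long, 30 mm tall, 88 mm apart inside when open.
- tongs_left: the tongs' left arm (+y side of the tongs) with its grip and jaw; origin at the pivot, 95 mm behind the tongs' origin, at the underside; its own x axis is parallel to the tongs' when open and turns with the arm as it closes.
- tongs_right: the tongs' right arm (-y side), mirrored; origin at the pivot as for the left arm.
- square_mark: square outline painted flat on the board, 160 mm inside, 6 mm line: the serving place. Origin: its centre; axes along its sides.
- round_mark: round outline painted flat on the board, 160 mm inside diameter: where the pan stands at first. Origin: its centre.
- tumbler: clear glass tumbler, 68 mm across, 90 mm tall, loose; leave alone. Origin: centre of the underside.
- jar: white ceramic lidded jar, 84 mm across, 120 mm tall, loose; leave alone. Origin: centre of the underside.
- controller: red plastic hand control box with a small stick and two buttons, 65 x 130 mm, 22 mm high (stick to 56 mm), loose; leave alone. Origin: centre of the underside.
- cartridge_near: blue plastic cartridge lying flat nearest the robot, 65 x 95 x 16 mm, loose; leave alone. Origin: centre of the underside.
- cartridge_side: the other blue cartridge, same size, to the right; leave alone. Origin: centre of the underside.
- reset_button (a joint): the round reset button on top of the black console (140 x 260 mm, 58 mm high, button top to about 75 mm, fixed, at the far side of the board, its near edge 0.75 m from the robot): its travel, 0 up, 0.004 m fully pressed; leave alone. (Also fixed: a three-tier aluminium tray, 180 mm tall, at the left edge, beyond y = 0.54 m.)
Things that resemble listed ones, but are neither listed nor needed, are in the scene too. Leave any white look-alike of the pan alone.

How it is judged:
By the outcome, as a careful person would: the job done as asked, in the order asked, and still so for the second after the job is handed in, while the arm keeps its last pose, push and grip.
It also fails if it takes over 64 s, if anything falls off the work surface, if the arm or the gripper's body presses on something with over 40 N, if the wrist force passes 120 N, or if a joint passes its speed limit or range.

## Working session

There is one attempt and no reset: what is moved stays moved. The work goes in short steps, Python scripts to look and compute and a shell command to move; the robot and the scene stay as the last step left them, time stands still between calls to the robot, and variables do not carry over. Pictures are saved under pics/ and viewed, and the job is handed in when it is done.

```bash
mkdir -p pics
cat > h.py <<'E'
import numpy as np, cv2
from plant import sensors, optics, order, models
def snap(cam,fn):
    im=optics.get_image(cam); cv2.imwrite('pics/'+fn,im[:,:,::-1]); return im
def ray(cam,rc):
    c=optics.get_calibration(cam); K=np.array([[c['fx'],0,c['cx']],[0,c['fy'],c['cy']],[0,0,1.]])
    p=cv2.undistortPoints(np.array([[[rc[1],rc[0]]]],float),K,np.array(c['dist_coeffs'],float))[0,0]
    T=np.array(c['world_from_camera']); d=T[:3,:3]@np.array([p[0],-p[1],-1.]); return T[:3,3],d
def at(cam,rc,z):
    o,d=ray(cam,rc); return (o+d*(z-o[2])/d[2]).round(4)
def proj(cam,P):
    c=optics.get_calibration(cam); K=np.array([[c['fx'],0,c['cx']],[0,c['fy'],c['cy']],[0,0,1.]])
    T=np.linalg.inv(np.array(c['world_from_camera'])); P=np.atleast_2d(P).astype(float); q=P@T[:3,:3].T+T[:3,3]
    q=q*[1,-1,-1]; return cv2.projectPoints(q,np.zeros(3),np.zeros(3),K,np.array(c['dist_coeffs'],float))[0][:,0,::-1]
def st():
    o=sensors.get_obs(); print('t',round(o['clock'],3),'p',np.round(o['eef_pos'],4),'x',np.round(o['tool_rot'][:,0] if hasattr(o['tool_rot'],'shape') else np.array(o['tool_rot'])[:,0],3),'F',np.round(o['wrist_force'],1),'open',round(float(o['opening']),3)); return o
E
python3 - <<'E'
from h import *
o=st(); print(np.round(o['tool_rot'],3))
snap('scene','s0.png'); snap('top','t0.png')
Z=dict(pan=0,pan_handle=.026,roll=0,tongs=0,tongs_grips=.015,tongs_jaws=.015,square_mark=0,round_mark=0,tumbler=0,jar=0,controller=0)
for n,z in Z.items():
  for cam in ('top','scene'):
    for r in models.pinpoint(cam,n)[:3]:
        print(n,cam,round(r['confidence'],2),np.round(r['pixel'],1),at(cam,r['pixel'],z))
print(optics.get_calibration('top')['world_from_camera'],optics.get_calibration('scene')['world_from_camera'])
E
```

```text
t 0.0 p [ 0.1506 -0.5802  0.2524] x [0.968 0.251 0.   ] F [ 0.1 -0.2 -0. ] open 1.0
[[ 0.968  0.251 -0.   ]
 [ 0.251 -0.968  0.002]
 [ 0.    -0.002 -1.   ]]
pan top 0.77 [202.9 285.1] [ 0.58   -0.1302  0.    ]
pan top 0.76 [298.6 161.5] [0.2955 0.221  0.    ]
pan scene 0.81 [240.4 277.2] [ 0.5924 -0.1215  0.    ]
pan scene 0.72 [164.1 312.5] [0.2849 0.2351 0.    ]
pan_handle top 0.72 [327.7 131.4] [0.2117 0.2998 0.026 ]
pan_handle top 0.5 [201.1 285.8] [ 0.5817 -0.1316  0.026 ]
pan_handle scene 0.88 [248.4 301.6] [ 0.6872 -0.1019  0.026 ]
pan_handle scene 0.69 [149.6 313.5] [0.2359 0.2741 0.026 ]
roll top 0.47 [205.3 282.2] [ 0.5728 -0.1219  0.    ]
roll scene 0.48 [232.9 272.5] [ 0.5544 -0.1134  0.    ]
tongs top 0.61 [248.4 371. ] [ 0.4519 -0.3811  0.    ]
tongs scene 0.6 [244.9 173. ] [ 0.4493 -0.3906  0.    ]
tongs_grips top 0.87 [249.  375.6] [ 0.4496 -0.3917  0.015 ]
tongs_grips top 0.73 [272.3 245.4] [ 0.3769 -0.0204  0.015 ]
tongs_grips top 0.18 [251. 373.] [ 0.4438 -0.3841  0.015 ]
tongs_grips scene 0.89 [244.1 174.1] [ 0.4656 -0.3931  0.015 ]
tongs_grips scene 0.19 [226.9 1
[... 363 characters left out ...]
3905  0.    ]
jar top 0.66 [213.3 372.8] [ 0.5543 -0.3865  0.    ]
jar top 0.63 [174.8 378.5] [ 0.6687 -0.4042  0.    ]
jar scene 0.57 [292.3 201.5] [ 0.6712 -0.4109  0.    ]
controller top 0.57 [242.7  99.8] [0.4525 0.4116 0.    ]
controller scene 0.95 [174.  376.2] [0.4602 0.3876 0.    ]
[[ 0.01917693  0.99291801 -0.11724366  0.37458224]
 [-0.99979763  0.01833137 -0.00828619 -0.10134493]
 [-0.00607827  0.11737884  0.99306861  1.5157593 ]
 [ 0.          0.          0.          1.        ]] [[ 0.55269127 -0.4841193   0.67835158  1.64651633]
 [ 0.83313282  0.30089873 -0.46405782 -0.83785147]
 [ 0.02054422  0.82163767  0.56963977  0.99735346]
 [ 0.          0.          0.          1.        ]]
```

View pics/t0.png

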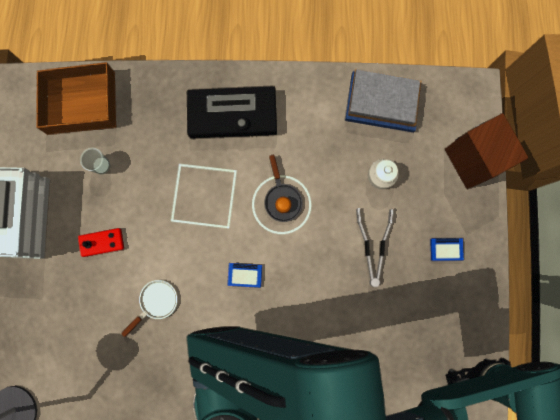

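View pics/s0.png

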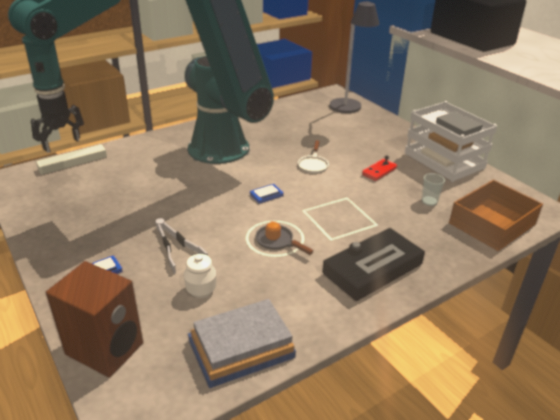

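The top view shows the dark pan at about (row 203, col 284) with its handle up to (157,274). The square is at (195,205), and the tongs have their head at (282,375) and jaws at about (212,377). The jar at (174,385) is close to the jaws, and the white look-alike at (299,158) is to be ignored.

Run:
```python
from h import *
im=cv2.imread('pics/t0.png')
a=im[145:245,160:320]; b=im[155:295,335:475]
cv2.imwrite('pics/c1.png',cv2.resize(a,None,fx=5,fy=5,interpolation=cv2.INTER_CUBIC))
cv2.imwrite('pics/c2.png',cv2.resize(b,None,fx=4.2,fy=4.2,interpolation=cv2.INTER_CUBIC))
s=cv2.imread('pics/s0.png')
cv2.imwrite('pics/c3.png',cv2.resize(s[190:270,140:330],None,fx=4.2,fy=4.2,interpolation=cv2.INTER_CUBIC))
# white outlines
hsv=cv2.cvtColor(im,cv2.COLOR_BGR2HSV)
m=((hsv[...,2]>175)&(hsv[...,1]<60)).astype(np.uint8)
n,l,stt,c=cv2.connectedComponentsWithStats(m)
for i in range(1,n):
    if stt[i,4]>40: 
        print(i,stt[i],c[i].round(1))
        x,y,w,h=stt[i,:4]
        if 50<w<70 and 50<h<80:
            pts=np.argwhere(l==i); W=np.array([at('top',p,0)[:2] for p in pts])
            print(' world mean',W.mean(0), cv2.minAreaRect(W.astype(np.float32)))
```

```text
6 [370 160  28  27 557] [382.8 172.4]
7 [171 164  68  65 728] [207.2 198. ]
 world mean [0.59066717 0.09773462] ((0.596009373664856, 0.09745395183563232), (0.19915637373924255, 0.17620328068733215), 84.4505615234375)
9 [   0  167   24   90 1082] [ 12. 215.]
13 [251 176  61  59 564] [282.5 207.3]
 world mean [ 0.56711525 -0.12272926] ((0.5742481350898743, -0.11846563965082169), (0.1702190488576889, 0.1745837777853012), 0.992052435874939)
53 [155 244  23  35 174] [165.5 262. ]
54 [436 244  24  14 323] [447.1 250.6]
66 [ 139  260   38   59 1171] [157.6 296.5]
73 [232 269  25  16 347] [244.1 276.6]
85 [371 279   8   7  45] [374.8 282.1]
```

Run:
```python
from h import *
for cam in ('top','scene'):
  for n in ['pan','square_mark','tongs','roll','jar','tongs_left','tongs_right']:
    for r in models.boxes_of(cam,n)[:2]: print(cam,n,round(r['confidence'],2),np.round(r['extent'],1))
```

```text
top pan 0.86 [125.2 281.2  50.4  55.4]
top pan 0.67 [263.1 154.7  38.4  68.4]
top square_mark 0.79 [175.8 167.7  60.8  59.2]
top tongs 0.64 [227.4 261.6  35.8  23. ]
top tongs 0.63 [274.4 194.7  17.1  18.2]
top roll 0.72 [275.  193.7  18.1  20.4]
top jar 0.89 [364.8 160.4  35.2  27.8]
top jar 0.42 [266.  155.   35.6  70.3]
top tongs_left 0.77 [357.8 210.5  13.4  66.3]
top tongs_right 0.81 [374.4 209.3  17.2  70.9]
scene pan 0.88 [299.2 140.5  29.1  31.2]
scene pan 0.71 [ 95.2 255.6  26.8  15.6]
scene square_mark 0.84 [302.4 206.4  73.5  33.4]
scene tongs 0.71 [155.  217.2  55.2  57.7]
scene roll 0.6 [266.5 219.6  20.8  19.3]
scene jar 0.84 [182.9 255.5  31.8  43.6]
scene tongs_left 0.66 [167.2 224.2  42.3  32.4]
scene tongs_right 0.47 [157.5 224.2  17.3  50.7]
```

View pics/c1.png

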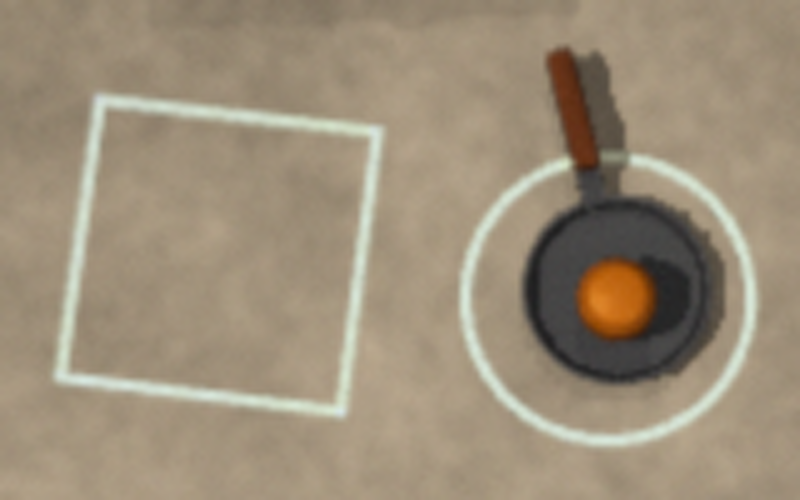

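View pics/c2.png

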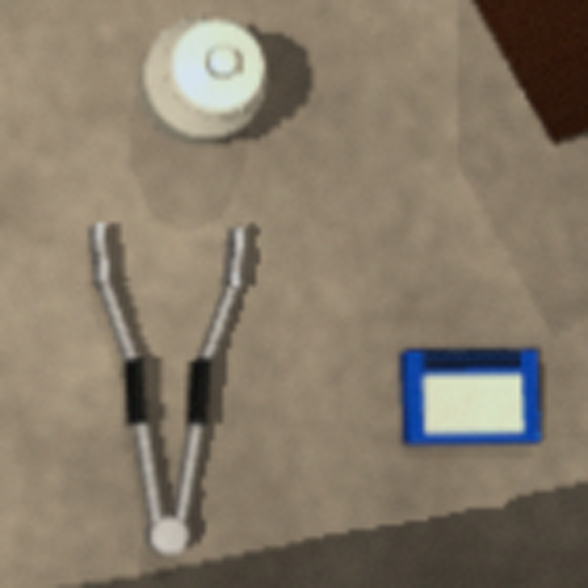

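View pics/c3.png

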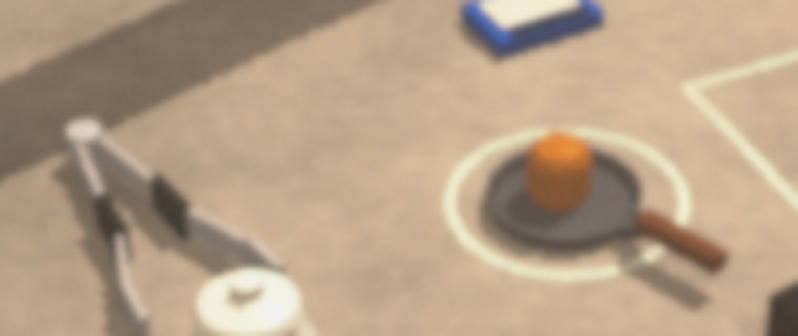

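Run:
```python
from h import *
def c1(x,y,z): return at('top',[(y+.5)/5-.5+145,(x+.5)/5-.5+160],z)
def c2(x,y,z): return at('top',[(y+.5)/4.2-.5+155,(x+.5)/4.2-.5+335],z)
def c3(x,y,z): return at('scene',[(y+.5)/4.2-.5+190,(x+.5)/4.2-.5+140],z)
q=np.array([c1(*p,0) for p in [(99,99),(379,131),(343,410),(60,376)]]); print('sq',q[:,:2].tolist(),q.mean(0)); d=q[0]-q[3]+q[1]-q[2]; print('ang',np.degrees(np.arctan2(d[1],d[0])),np.linalg.norm(d)/2)
print('pan',c1(616,289,.014)); a,b=c1(588,165,.034),c1(560,52,.034); print('handle',a,b,np.degrees(np.arctan2(*(b-a)[1::-1])),np.linalg.norm(b-a))
print('pan L/R', c1(525,289,.014),c1(708,289,.014))
print('roll top',c1(616,298,.036))
print('scene pan',c3(562,197,.014),'handle ends',c3(645,220,.026),c3(718,258,.026))
print('head',c2(169,536,.03),c3(84,130,.03))
for n,p in dict(gL=(135,392),gR=(200,390),jL=(100,253),jR=(237,256),jtipL=(99,225),jtipR=(239,229)).items(): print(n,c2(*p,.03))
print('grips scene',c3(112,222,.015),c3(170,206,.015))
for P in [c2(167,391,.03)]: print(P)
```

```text
sq [[0.6892, 0.1836], [0.6724, 0.0171], [0.5077, 0.0335], [0.5244, 0.1997]] [0.598425 0.108475 0.      ]
ang -5.633108283817579 0.16554946390731684
pan [ 0.5794 -0.1233  0.014 ]
handle [ 0.648  -0.1058  0.034 ] [ 0.7139 -0.0886  0.034 ] 14.627952347915333 0.06810763540161995
pan L/R [ 0.5785 -0.0709  0.014 ] [ 0.5804 -0.1763  0.014 ]
roll top [ 0.5713 -0.1231  0.036 ]
scene pan [ 0.5859 -0.1308  0.014 ] handle ends [ 0.6505 -0.1054  0.026 ] [ 0.7103 -0.0873  0.026 ]
head [ 0.3549 -0.3869  0.03  ] [ 0.3569 -0.3892  0.03  ]
gL [ 0.4515 -0.3634  0.03  ]
gR [ 0.4535 -0.4078  0.03  ]
jL [ 0.5455 -0.3395  0.03  ]
jR [ 0.5451 -0.4337  0.03  ]
jtipL [ 0.5646 -0.3388  0.03  ]
jtipR [ 0.5637 -0.4352  0.03  ]
grips scene [ 0.4468 -0.4091  0.015 ] [ 0.4515 -0.3677  0.015 ]
[ 0.4525 -0.3853  0.03  ]
```

The pan's centre is at about (0.580, -0.125) with its handle at about 15°. The handle point is (0.681, -0.097) and the square's centre is (0.598, 0.108). The tool is already aligned with the handle, so I'm moving there at a safe height.

```bash
python3 -m pendant '[{"delta_pos":[4.5,-2.37,0.5],"twist":0,"fingers":0.3},{"delta_pos":[4.5,-2.37,0.5],"twist":0,"fingers":0.3},{"delta_pos":[4.5,-2.37,0.5],"twist":0,"fingers":0.3},{"delta_pos":[4.5,-2.37,0.5],"twist":0,"fingers":0.3},{"delta_pos":[4.5,-2.37,0.5],"twist":0,"fingers":0.3},{"delta_pos":[4.5,-2.37,0.5],"twist":0,"fingers":0.3},{"delta_pos":[4.5,-2.37,0.5],"twist":0,"fingers":0.3},{"delta_pos":[4.5,-2.37,0.5],"twist":0,"fingers":0.3},{"delta_pos":[4.5,-2.37,0.5],"twist":0,"fingers":0.3},{"delta_pos":[4.5,-2.37,0.5],"twist":0,"fingers":0.3}]' 40
cat >> h.py <<'E'
def go(x,y,z):
    o=st(); R=np.array(o['tool_rot']); print('tool delta cm',np.round(100*R.T@(np.array([x,y,z])-np.array(o['eef_pos'])),2),'yaw',round(np.degrees(np.arctan2(R[1,0],R[0,0])),2))
E
python3 -c "
from h import *
go(.681,-.097,.13)"
```

```text
clock: 3.15
eef_pos: [0.5376, -0.2344, 0.2027]
tool_rot: [[0.97, 0.244, 0.004], [0.244, -0.97, -0.007], [0.002, 0.008, -1.0]]
wrist_force: [0.1, -0.9, 0.3]
opening: 0.699
t 3.15 p [ 0.5376 -0.2344  0.2027] x [0.97  0.244 0.002] F [ 0.1 -0.9  0.3] open 0.699
tool delta cm [17.24 -9.88  7.22] yaw 14.12
```

```bash
python3 -m pendant '[{"delta_pos":[4.3,-2.47,1.8],"twist":-0.005,"fingers":0.3},{"delta_pos":[4.3,-2.47,1.8],"twist":-0.005,"fingers":0.3},{"delta_pos":[4.3,-2.47,1.8],"twist":-0.005,"fingers":0.3},{"delta_pos":[4.3,-2.47,1.8],"twist":-0.005,"fingers":0.3},{"delta_pos":[0,0,0],"twist":0,"fingers":0.3}]' 40
python3 -c "
from h import *
go(.681,-.097,.06)
snap('scene','s1.png'); go(.681,-.097,.03)"
```

```text
clock: 3.78
eef_pos: [0.6875, -0.0886, 0.128]
tool_rot: [[0.963, 0.268, 0.007], [0.268, -0.963, -0.009], [0.005, 0.01, -1.0]]
wrist_force: [0.1, -0.2, -0.3]
opening: 0.698
t 3.775 p [ 0.6875 -0.0886  0.128 ] x [0.963 0.268 0.005] F [ 0.1 -0.2 -0.3] open 0.698
tool delta cm [-0.88  0.57  6.81] yaw 15.53
t 3.825 p [ 0.6866 -0.09    0.1288] x [0.964 0.267 0.004] F [ 0.5  0.6 -1. ] open 0.7
tool delta cm [-0.76  0.41  9.88] yaw 15.48
```

```bash
python3 -m pendant '[{"delta_pos":[-0.4,0.3,2.5],"twist":0,"fingers":0.3},{"delta_pos":[-0.3,0.2,2.5],"twist":0,"fingers":0.3},{"delta_pos":[0,0,0],"twist":0,"fingers":0.3}]' 40
python3 -c "
from h import *
go(.681,-.097,.03)
a=snap('scene','s1.png'); b=snap('top','t1.png'); go(.681,-.097,.03)
cv2.imwrite('pics/c4.png',cv2.resize(a[170:280,230:370,::-1],None,fx=5,fy=5,interpolation=cv2.INTER_CUBIC))"
```

```text
clock: 4.2
eef_pos: [0.6805, -0.1002, 0.0799]
tool_rot: [[0.964, 0.265, 0.008], [0.266, -0.964, -0.011], [0.005, 0.013, -1.0]]
wrist_force: [0.1, 0.6, -1.0]
opening: 0.7
t 4.2 p [ 0.6805 -0.1002  0.0799] x [0.964 0.266 0.005] F [ 0.1  0.6 -1. ] open 0.7
tool delta cm [ 0.11 -0.36  4.99] yaw 15.4
t 4.3 p [ 0.6826 -0.1003  0.0822] x [0.964 0.266 0.009] F [ 0.6 -0.2  0.7] open 0.697
tool delta cm [-0.12 -0.44  5.21] yaw 15.41
```

View pics/c4.png

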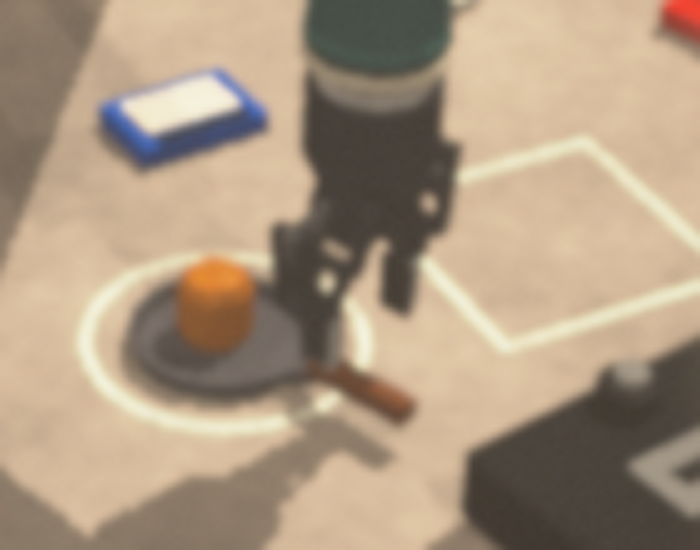

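View pics/t1.png

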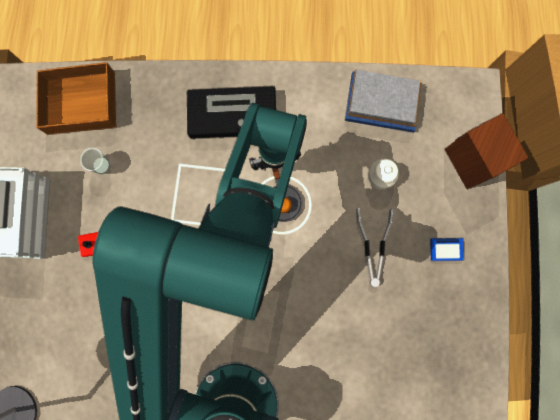

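The scene crop shows the fingers on either side of the handle: one on the pan side at about (310,340), the other at (400,290). The console's knob is to the right at (632,375). Descending.

```bash
python3 -m pendant '[{"delta_pos":[0,-0.2,2.5],"twist":0,"fingers":0.3},{"delta_pos":[0,-0.1,1.7],"twist":0,"fingers":0.3},{"delta_pos":[0,0,0.6],"twist":0,"fingers":0.3},{"delta_pos":[0,0,0],"twist":0,"fingers":0.3}]' 40
python3 -c "
from h import *
go(.681,-.097,.03)
print('knob',at('scene',[190+370/5,230+632/5],.075))"
```

```text
clock: 4.8
eef_pos: [0.686, -0.0999, 0.0385]
tool_rot: [[0.964, 0.264, 0.021], [0.265, -0.964, -0.014], [0.017, 0.02, -1.0]]
wrist_force: [-0.1, -0.0, -0.9]
opening: 0.7
t 4.8 p [ 0.686  -0.0999  0.0385] x [0.964 0.265 0.017] F [-0.1 -0.  -0.9] open 0.7
tool delta cm [-0.42 -0.43  0.84] yaw 15.35
knob [ 0.8642 -0.0556  0.075 ]
```

```bash
python3 -m pendant '[{"delta_pos":[-0.3,-0.3,0.8],"twist":0,"fingers":0.3},{"delta_pos":[0,0,0],"twist":0,"fingers":0.5},{"delta_pos":[0,0,0],"twist":0,"fingers":0.7},{"delta_pos":[0,0,0],"twist":0,"fingers":1},{"delta_pos":[0,0,0],"twist":0,"fingers":1},{"delta_pos":[0,0,0],"twist":0,"fingers":1}]' 40
python3 -c "
from h import *
go(.7,.135,.03)
print('knob',at('top',[122,241],.075),at('scene',[244,356.5],.075))"
```

```text
clock: 5.55
eef_pos: [0.6832, -0.0976, 0.0316]
tool_rot: [[0.964, 0.264, 0.023], [0.264, -0.964, -0.014], [0.019, 0.02, -1.0]]
wrist_force: [0.2, -0.2, -0.0]
opening: 0.177
t 5.55 p [ 0.6832 -0.0976  0.0316] x [0.964 0.264 0.019] F [ 0.2 -0.2 -0. ] open 0.177
tool delta cm [  7.77 -21.99  -0.13] yaw 15.33
knob [ 7.988e-01 -5.000e-04  7.500e-02] [ 0.7999 -0.0009  0.075 ]
```

Gripped with an opening of about 15 mm. Starting a gentle slide, checking height as I go.

```bash
python3 -m pendant '[{"delta_pos":[0.17,-0.5,-0.01],"twist":0,"fingers":1},{"delta_pos":[0.28,-0.8,-0.01],"twist":0,"fingers":1},{"delta_pos":[0.42,-1.2,-0.015],"twist":0,"fingers":1},{"delta_pos":[0.5,-1.4,-0.02],"twist":0,"fingers":1},{"delta_pos":[0.5,-1.4,-0.02],"twist":0,"fingers":1},{"delta_pos":[0.5,-1.4,-0.02],"twist":0,"fingers":1}]' 40
python3 -c "
from h import *
o=st(); print(np.round(o['tool_rot'],3)); go(.699,.135,.0316)"
```

```text
clock: 6.3
eef_pos: [0.6889, -0.0233, 0.0318]
tool_rot: [[0.964, 0.265, 0.024], [0.265, -0.964, -0.016], [0.019, 0.022, -1.0]]
wrist_force: [-0.2, -2.0, -0.5]
opening: 0.179
t 6.3 p [ 0.6889 -0.0233  0.0318] x [0.964 0.265 0.019] F [-0.2 -2.  -0.5] open 0.179
[[ 0.964  0.265  0.024]
 [ 0.265 -0.964 -0.016]
 [ 0.019  0.022 -1.   ]]
t 6.3 p [ 0.6889 -0.0233  0.0318] x [0.964 0.265 0.019] F [-0.2 -2.  -0.5] open 0.179
tool delta cm [  5.18 -14.99  -0.22] yaw 15.39
```

```bash
python3 -m pendant '[{"delta_pos":[0.5,-1.4,-0.02],"twist":0,"fingers":1},{"delta_pos":[0.5,-1.4,-0.02],"twist":0,"fingers":1},{"delta_pos":[0.5,-1.4,-0.02],"twist":0,"fingers":1},{"delta_pos":[0.5,-1.4,-0.02],"twist":0,"fingers":1},{"delta_pos":[0.5,-1.4,-0.02],"twist":0,"fingers":1},{"delta_pos":[0.5,-1.4,-0.02],"twist":0,"fingers":1}]' 40
python3 -c "
from h import *
go(.699,.135,.0316)"
```

```text
clock: 7.05
eef_pos: [0.6956, 0.0726, 0.0316]
tool_rot: [[0.964, 0.266, 0.023], [0.266, -0.964, -0.016], [0.018, 0.022, -1.0]]
wrist_force: [-0.5, -2.5, 1.3]
opening: 0.182
t 7.05 p [0.6956 0.0726 0.0316] x [0.964 0.266 0.018] F [-0.5 -2.5  1.3] open 0.182
tool delta cm [ 1.99 -5.93 -0.09] yaw 15.44
```

```bash
python3 -m pendant '[{"delta_pos":[0.4,-1.2,-0.02],"twist":0,"fingers":1},{"delta_pos":[0.4,-1.2,-0.02],"twist":0,"fingers":1},{"delta_pos":[0.35,-1.0,-0.015],"twist":0,"fingers":1},{"delta_pos":[0.3,-0.8,-0.01],"twist":0,"fingers":1},{"delta_pos":[0.1,-0.4,0],"twist":0,"fingers":1},{"delta_pos":[0,0,0],"twist":0,"fingers":1}]' 40
python3 -c "
from h import *
go(.699,.135,.0316)
a=snap('scene','s2.png'); b=snap('top','t2.png')
A=cv2.resize(a[170:280,250:390,::-1],None,fx=3.6,fy=3.6,interpolation=cv2.INTER_CUBIC)
B=cv2.resize(b[140:250,150:290,::-1],None,fx=3.6,fy=3.6,interpolation=cv2.INTER_CUBIC)
cv2.imwrite('pics/c5.png',cv2.resize(np.hstack([A,B]),None,fx=.78,fy=.78))"
```

```text
clock: 7.8
eef_pos: [0.6984, 0.1254, 0.0316]
tool_rot: [[0.964, 0.267, 0.023], [0.267, -0.964, -0.016], [0.018, 0.022, -1.0]]
wrist_force: [-0.3, -0.7, -0.2]
opening: 0.178
t 7.8 p [0.6984 0.1254 0.0316] x [0.964 0.267 0.018] F [-0.3 -0.7 -0.2] open 0.178
tool delta cm [ 0.32 -0.91 -0.02] yaw 15.49
```

View pics/c5.png

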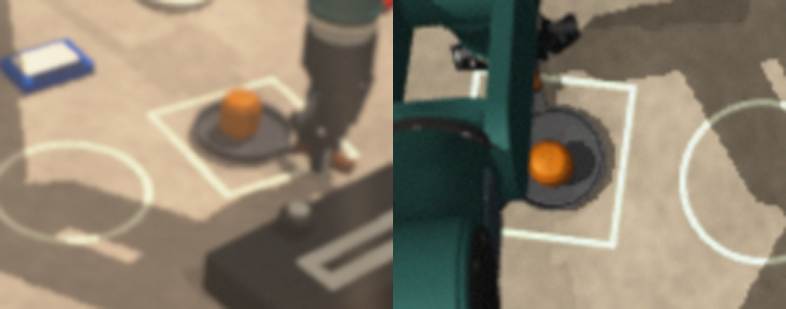

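Both views show the pan inside the square with the roll in it. It sits slightly right of centre, so I'll slide it about 9 mm further left.

```bash
python3 -m pendant '[{"delta_pos":[0.15,-0.5,-0.01],"twist":0,"fingers":1},{"delta_pos":[0.15,-0.5,-0.01],"twist":0,"fingers":1},{"delta_pos":[0,-0.2,0],"twist":0,"fingers":1},{"delta_pos":[0,0,0],"twist":0,"fingers":1}]' 40
python3 -c "
from h import *
go(.699,.135,.0316)
b=snap('top','t3.png')
cv2.imwrite('pics/c6.png',cv2.resize(b[140:250,150:290,::-1],None,fx=5,fy=5,interpolation=cv2.INTER_CUBIC))"
```

```text
clock: 8.4
eef_pos: [0.6983, 0.1373, 0.0316]
tool_rot: [[0.964, 0.266, 0.024], [0.266, -0.964, -0.017], [0.018, 0.023, -1.0]]
wrist_force: [0.2, -2.5, 0.2]
opening: 0.179
t 8.4 p [0.6983 0.1373 0.0316] x [0.964 0.266 0.018] F [ 0.2 -2.5  0.2] open 0.179
tool delta cm [0.   0.24 0.01] yaw 15.43
```

View pics/c6.png

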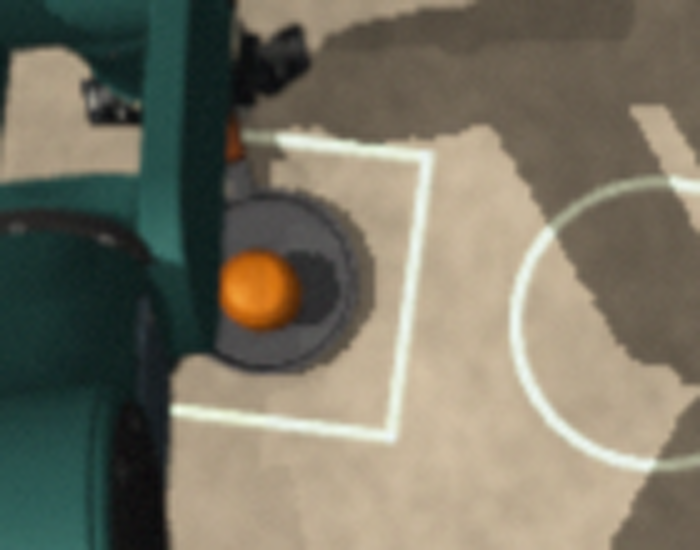

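The pan is well inside with margins of roughly 25 mm. Releasing and lifting straight up.

```bash
python3 -m pendant '[{"delta_pos":[0,0,0],"twist":0,"fingers":0.6},{"delta_pos":[0,0,0],"twist":0,"fingers":0.4},{"delta_pos":[0,0,0],"twist":0,"fingers":0.4},{"delta_pos":[0,0.15,-1.5],"twist":0,"fingers":0.3},{"delta_pos":[0,0,-3],"twist":0,"fingers":0.3},{"delta_pos":[0,0,-4],"twist":0,"fingers":0.2},{"delta_pos":[0,0,-5],"twist":0,"fingers":0.1},{"delta_pos":[0,0,-4],"twist":0,"fingers":0.1}]' 40
python3 -c "
from h import *
go(.454,-.387,.16)"
```

```text
clock: 9.45
eef_pos: [0.6926, 0.1388, 0.2114]
tool_rot: [[0.964, 0.264, 0.018], [0.264, -0.964, -0.016], [0.013, 0.02, -1.0]]
wrist_force: [0.2, 1.0, -0.3]
opening: 0.901
t 9.45 p [0.6926 0.1388 0.2114] x [0.964 0.264 0.013] F [ 0.2  1.  -0.3] open 0.901
tool delta cm [-36.97  44.3    5.53] yaw 15.33
```

```bash
python3 -m pendant '[{"delta_pos":[-3,3.5,0],"twist":0.134,"fingers":0},{"delta_pos":[-3.2,3.3,0],"twist":0.134,"fingers":0},{"delta_pos":[-3,4.5,0],"twist":0,"fingers":0},{"delta_pos":[-2.4,5,0],"twist":0,"fingers":0},{"delta_pos":[-2.4,5,0],"twist":0,"fingers":0},{"delta_pos":[-2.4,5,0],"twist":0,"fingers":0}]' 40
python3 -c "
from h import *
b=snap('top','t4.png');cv2.imwrite('pics/c7.png',cv2.resize(b[140:250,150:290,::-1],None,fx=5,fy=5,interpolation=cv2.INTER_CUBIC))
go(.454,-.387,.16)"
```

```text
clock: 10.2
eef_pos: [0.5445, -0.138, 0.2248]
tool_rot: [[0.999, -0.003, 0.041], [-0.003, -1.0, -0.016], [0.041, 0.016, -0.999]]
wrist_force: [1.7, -0.9, 0.2]
opening: 0.997
t 10.25 p [ 0.5417 -0.1436  0.2248] x [ 0.999 -0.005  0.039] F [-3.5 -3.9 -0.6] open 0.999
tool delta cm [-8.9  24.25  6.64] yaw -0.27
```

View pics/t4.png

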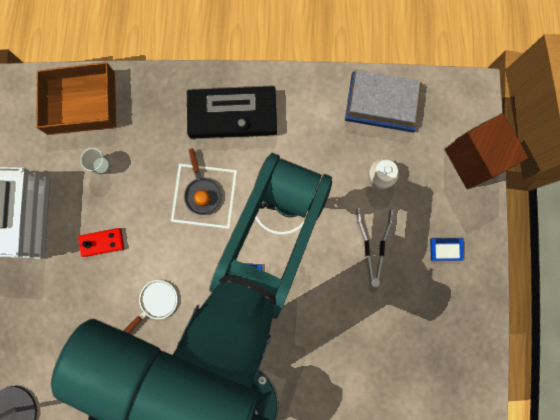

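The top view shows the pan (row 197, col 204) inside the square with the roll at (198,202), and nothing else displaced. I'll measure the pan and roll, then go to the tongs.

```bash
python3 -m pendant '[{"delta_pos":[-1.8,4.8,0.8],"twist":0,"fingers":0},{"delta_pos":[-1.8,4.8,0.8],"twist":0,"fingers":0},{"delta_pos":[-1.8,4.8,0.8],"twist":0,"fingers":0},{"delta_pos":[-1.8,4.8,0.8],"twist":0,"fingers":0},{"delta_pos":[-1.2,3.5,0.8],"twist":0,"fingers":0},{"delta_pos":[0,0,0],"twist":0,"fingers":0}]' 40
python3 -c "
from h import *
go(.454,-.387,.09)"
```

```text
clock: 11.0
eef_pos: [0.4567, -0.3808, 0.1931]
tool_rot: [[0.999, -0.009, 0.049], [-0.008, -1.0, -0.027], [0.049, 0.027, -0.998]]
wrist_force: [0.2, 1.0, -0.3]
opening: 0.997
t 11.0 p [ 0.4567 -0.3808  0.1931] x [ 0.999 -0.008  0.049] F [ 0.2  1.  -0.3] open 0.997
tool delta cm [-0.76  0.35 10.3 ] yaw -0.44
```

View pics/c7.png

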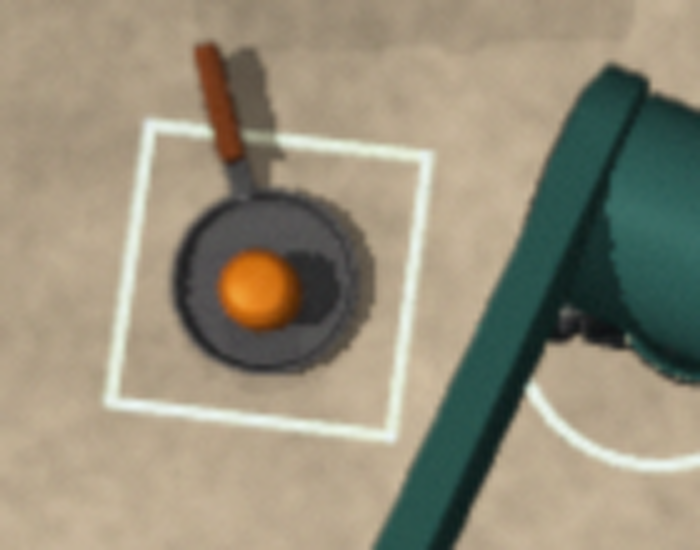

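```bash
python3 -m pendant '[{"delta_pos":[-0.3,0.2,4],"twist":-0.006,"fingers":0},{"delta_pos":[-0.3,0.1,4],"twist":0,"fingers":0},{"delta_pos":[-0.1,0,1.5],"twist":0,"fingers":0},{"delta_pos":[0,0,0],"twist":0,"fingers":0}]' 40
python3 -c "
from h import *
def c1(x,y,z): return at('top',[(y+.5)/5-.5+140,(x+.5)/5-.5+150],z)
print('pan',c1(265,282,.014),'roll',c1(260,290,.04),'pan edges',c1(173,282,.014),c1(357,282,.014),c1(265,190,.014),c1(265,374,.014)); a,b=c1(232,160,.034),c1(206,44,.034);print(a,b)
a=snap('scene','s3.png'); b=snap('top','t5.png')
go(.454,-.387,.026)
A=cv2.resize(a[170:280,120:260,::-1],None,fx=2.8,fy=2.8,interpolation=cv2.INTER_CUBIC)
B=cv2.resize(b[190:300,310:450,::-1],None,fx=2.8,fy=2.8,interpolation=cv2.INTER_CUBIC)
cv2.imwrite('pics/c8.png',np.hstack([A,B]))"
```

```text
clock: 11.5
eef_pos: [0.4576, -0.3857, 0.1007]
tool_rot: [[0.999, -0.003, 0.054], [-0.001, -1.0, -0.031], [0.054, 0.031, -0.998]]
wrist_force: [0.3, -0.7, -0.0]
opening: 0.998
pan [0.594  0.1091 0.014 ] roll [0.5855 0.1082 0.04  ] pan edges [0.5931 0.1629 0.014 ] [0.5949 0.0556 0.014 ] [0.6481 0.1111 0.014 ] [0.5404 0.1073 0.014 ]
[0.6617 0.128  0.034 ] [0.7299 0.146  0.034 ]
t 11.6 p [ 0.4582 -0.3866  0.102 ] x [ 0.998 -0.001  0.056] F [-0.2 -0.   0.4] open 0.997
tool delta cm [-0.85 -0.21  7.56] yaw -0.07
```

View pics/c8.png

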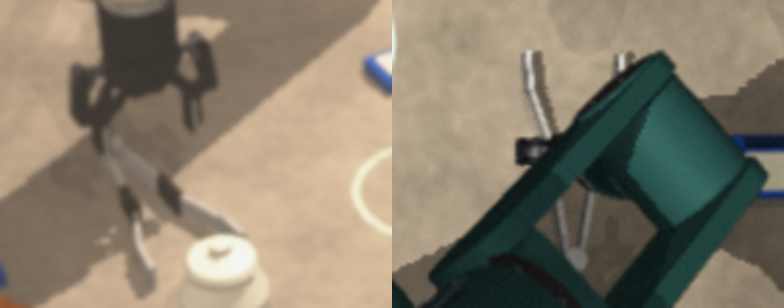

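The gripper is above the grips with its fingers open on both sides. The pan's centre measures (0.594, 0.109) and the roll (0.5855, 0.108). Descending on the grips.

```bash
python3 -m pendant '[{"delta_pos":[-0.35,-0.1,3],"twist":0,"fingers":0},{"delta_pos":[-0.3,-0.1,2.5],"twist":0,"fingers":0},{"delta_pos":[-0.1,0,1],"twist":0,"fingers":0},{"delta_pos":[0,0,0],"twist":0,"fingers":0}]' 40
python3 -c "
from h import *
go(.454,-.387,.026)"
```

```text
clock: 12.1
eef_pos: [0.4592, -0.3902, 0.0422]
tool_rot: [[0.998, -0.002, 0.065], [0.0, -0.999, -0.042], [0.065, 0.042, -0.997]]
wrist_force: [0.1, -0.6, 1.1]
opening: 0.999
t 12.1 p [ 0.4592 -0.3902  0.0422] x [0.998 0.    0.065] F [ 0.1 -0.6  1.1] open 0.999
tool delta cm [-0.62 -0.39  1.57] yaw 0.03
```

```bash
python3 -m pendant '[{"delta_pos":[-0.5,-0.35,1.6],"twist":0,"fingers":0},{"delta_pos":[0,0,0.1],"twist":0,"fingers":0.3},{"delta_pos":[0,0,0],"twist":0,"fingers":0.4},{"delta_pos":[0,0,0],"twist":0,"fingers":0.5},{"delta_pos":[0,0,0],"twist":0,"fingers":0.52}]' 30
python3 -c "
from h import *
go(.454,-.387,.026)
a=snap('scene','s4.png')
A=cv2.resize(a[170:280,120:260,::-1],None,fx=5,fy=5,interpolation=cv2.INTER_CUBIC)
cv2.imwrite('pics/c9.png',A)
o=sensors.get_obs(); print(np.round(o['tool_rot'],3))"
```

```text
clock: 12.72
eef_pos: [0.4594, -0.3909, 0.0312]
tool_rot: [[0.997, -0.002, 0.072], [0.001, -0.999, -0.049], [0.072, 0.049, -0.996]]
wrist_force: [-0.6, 1.1, -1.5]
opening: 0.48
t 12.725 p [ 0.4594 -0.3909  0.0312] x [0.997 0.001 0.072] F [-0.6  1.1 -1.5] open 0.48
tool delta cm [-0.57 -0.42  0.46] yaw 0.07
[[ 0.997 -0.002  0.072]
 [ 0.001 -0.999 -0.049]
 [ 0.072  0.049 -0.996]]
```

View pics/c9.png

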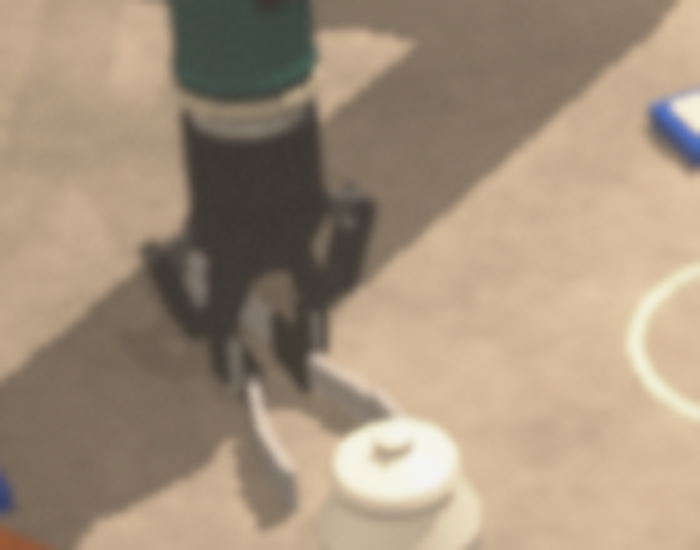

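```bash
python3 -c "
from h import *
o=sensors.get_obs(); print(np.round(o['q'],3),np.round(o['qvel'],3),np.round(o['effort'],1),np.round(o['torque'],2))"
python3 -m pendant '[{"delta_pos":[0,0,0],"twist":0,"fingers":0.3},{"delta_pos":[-0.8,-0.6,0.6],"twist":0,"fingers":0.3},{"delta_pos":[-0.3,-0.2,0.4],"twist":0,"fingers":0.3}]' 30
python3 -c "
from h import *
go(.454,-.387,.026)
o=sensors.get_obs(); print(np.round(o['tool_rot'],3));print(np.round(o['q'],3),np.round(o['qvel'],3))"
```

```text
[-0.831  0.604  1.767  0.032  0.686  0.716] [-0.     0.008  0.003 -0.002 -0.008 -0.001] [ -0.  -57.1 -16.7   0.1  -0.5   0. ] [-0.04  0.07 -0.06]
clock: 13.15
eef_pos: [0.4491, -0.3839, 0.0199]
tool_rot: [[0.997, -0.002, 0.073], [0.001, -0.999, -0.051], [0.073, 0.051, -0.996]]
wrist_force: [-0.8, -1.1, 0.5]
opening: 0.702
t 13.15 p [ 0.4491 -0.3839  0.0199] x [0.997 0.001 0.073] F [-0.8 -1.1  0.5] open 0.702
tool delta cm [ 0.53  0.34 -0.55] yaw 0.08
[[ 0.997 -0.002  0.073]
 [ 0.001 -0.999 -0.051]
 [ 0.073  0.051 -0.996]]
[-0.836  0.61   1.802  0.034  0.642  0.709] [-0.012  0.033  0.054  0.007 -0.126 -0.02 ]
```

```bash
python3 -m pendant '[{"delta_pos":[0.4,0.25,-0.35],"twist":0,"fingers":0.3},{"delta_pos":[0,0,0],"twist":0,"fingers":0.45},{"delta_pos":[0,0,0],"twist":0,"fingers":0.52}]' 30
python3 -c "
from h import *
go(.454,-.387,.026)
o=sensors.get_obs(); print(np.round(o['tool_rot'],3))
snap('scene','s5.png'); go(.454,-.387,.026)"
```

```text
clock: 13.52
eef_pos: [0.4535, -0.3862, 0.0247]
tool_rot: [[0.997, -0.003, 0.074], [0.001, -0.999, -0.051], [0.074, 0.051, -0.996]]
wrist_force: [-1.0, -0.5, 0.7]
opening: 0.481
t 13.525 p [ 0.4535 -0.3862  0.0247] x [0.997 0.001 0.074] F [-1.  -0.5  0.7] open 0.481
tool delta cm [ 0.06  0.09 -0.12] yaw 0.05
[[ 0.997 -0.003  0.074]
 [ 0.001 -0.999 -0.051]
 [ 0.074  0.051 -0.996]]
t 13.575 p [ 0.4535 -0.3862  0.0246] x [0.997 0.001 0.074] F [0.6 0.1 4.4] open 0.48
tool delta cm [ 0.06  0.08 -0.13] yaw 0.05
```

```bash
python3 -m pendant '[{"delta_pos":[0.07,0.05,-1],"twist":0,"fingers":0.52},{"delta_pos":[0.15,0.1,-2],"twist":0,"fingers":0.52},{"delta_pos":[0.2,0.15,-3],"twist":0,"fingers":0.52},{"delta_pos":[0.2,0.15,-3],"twist":0,"fingers":0.52},{"delta_pos":[0.2,0.15,-3],"twist":0,"fingers":0.52},{"delta_pos":[0.1,0.1,-2],"twist":0,"fingers":0.52}]' 30
python3 -c "
from h import *
go(.454,-.387,.16)
o=sensors.get_obs(); print(np.round(o['tool_rot'],3))
a=snap('scene','s6.png'); b=snap('top','t6.png')
A=cv2.resize(a[120:280,100:260,::-1],None,fx=2.4,fy=2.4,interpolation=cv2.INTER_CUBIC)
B=cv2.resize(b[160:320,290:450,::-1],None,fx=2.4,fy=2.4,interpolation=cv2.INTER_CUBIC)
cv2.imwrite('pics/c10.png',np.hstack([A,B]))"
```

```text
clock: 14.32
eef_pos: [0.451, -0.3849, 0.1693]
tool_rot: [[0.998, -0.003, 0.07], [0.001, -0.999, -0.047], [0.071, 0.047, -0.996]]
wrist_force: [0.6, -0.4, -1.7]
opening: 0.481
t 14.325 p [ 0.451  -0.3849  0.1693] x [0.998 0.001 0.071] F [ 0.6 -0.4 -1.7] open 0.481
tool delta cm [0.23 0.17 0.95] yaw 0.04
[[ 0.998 -0.003  0.07 ]
 [ 0.001 -0.999 -0.047]
 [ 0.071  0.047 -0.996]]
```

View pics/c10.png

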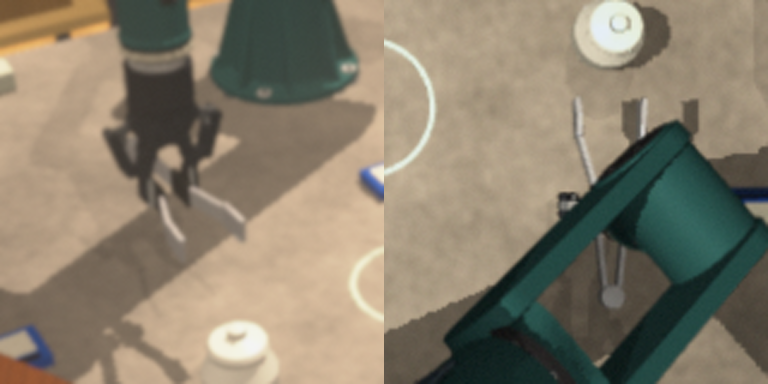

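The tongs hang level in the gripper, with jaw tips at crop (577,98) and (643,98) and the head at (612,297). They are clear of the board, so I'm carrying them over to the pan.

```bash
python3 -m pendant '[{"delta_pos":[0.2,-2,-0.1],"twist":0,"fingers":0.52},{"delta_pos":[0.3,-3.5,-0.15],"twist":0,"fingers":0.52},{"delta_pos":[0.3,-4,-0.15],"twist":0,"fingers":0.52},{"delta_pos":[0.3,-4,-0.15],"twist":0,"fingers":0.52},{"delta_pos":[0.3,-4,-0.15],"twist":0,"fingers":0.52},{"delta_pos":[0.3,-4,-0.15],"twist":0,"fingers":0.52},{"delta_pos":[0.3,-4,-0.15],"twist":0,"fingers":0.52},{"delta_pos":[0.3,-4,-0.15],"twist":0,"fingers":0.52}]' 30
python3 -c "
from h import *
go(.4905,.108,.15)
o=sensors.get_obs(); print(np.round(o['tool_rot'],3))"
```

```text
clock: 15.42
eef_pos: [0.4674, -0.0734, 0.1609]
tool_rot: [[0.998, -0.007, 0.058], [-0.004, -0.999, -0.039], [0.059, 0.039, -0.998]]
wrist_force: [0.1, -0.1, -1.9]
opening: 0.483
t 15.425 p [ 0.4674 -0.0734  0.1609] x [ 0.998 -0.004  0.059] F [ 0.1 -0.1 -1.9] open 0.483
tool delta cm [  2.16 -18.18   0.51] yaw -0.24
[[ 0.998 -0.007  0.058]
 [-0.004 -0.999 -0.039]
 [ 0.059  0.039 -0.998]]
```

```bash
python3 -m pendant '[{"delta_pos":[0.4,-4,-0.15],"twist":0,"fingers":0.52},{"delta_pos":[0.4,-4,-0.15],"twist":0,"fingers":0.52},{"delta_pos":[0.4,-4,0],"twist":0,"fingers":0.52},{"delta_pos":[0.4,-3,0],"twist":0,"fingers":0.52},{"delta_pos":[0.2,-1.5,0],"twist":0,"fingers":0.52},{"delta_pos":[0,0,0],"twist":0,"fingers":0.52}]' 30
python3 -c "
from h import *
go(.4905,.108,.10)
o=sensors.get_obs(); print(np.round(o['tool_rot'],3))
a=snap('scene','s7.png'); b=snap('top','t7.png')
A=cv2.resize(a[150:260,240:380,::-1],None,fx=2.8,fy=2.8,interpolation=cv2.INTER_CUBIC)
B=cv2.resize(b[150:260,140:280,::-1],None,fx=2.8,fy=2.8,interpolation=cv2.INTER_CUBIC)
cv2.imwrite('pics/c11.png',np.hstack([A,B]))
for n in ('tongs_jaws','roll','pan'):
  for cam in ('scene','top'):
    for r in models.pinpoint(cam,n)[:2]: print(n,cam,round(r['confidence'],2),np.round(r['pixel'],1),at(cam,r['pixel'],.15 if n=='tongs_jaws' else .004))
"
```

```text
clock: 16.18
eef_pos: [0.4757, 0.1038, 0.1522]
tool_rot: [[0.999, 0.0, 0.044], [0.002, -0.999, -0.037], [0.044, 0.037, -0.998]]
wrist_force: [-0.5, -0.3, -1.6]
opening: 0.482
t 16.175 p [0.4757 0.1038 0.1522] x [0.999 0.002 0.044] F [-0.5 -0.3 -1.6] open 0.482
tool delta cm [ 1.25 -0.61  5.26] yaw 0.12
[[ 0.999  0.     0.044]
 [ 0.002 -0.999 -0.037]
 [ 0.044  0.037 -0.998]]
tongs_jaws scene 0.57 [175.3 336.5] [0.5814 0.0955 0.15  ]
tongs_jaws scene 0.22 [162.8 319.3] [0.4943 0.0966 0.15  ]
tongs_jaws top 0.8 [199.2 197.8] [0.5654 0.1025 0.15  ]
roll scene 0.68 [218.5 336.7] [0.6029 0.0941 0.004 ]
roll top 0.57 [197.6 202.2] [0.5907 0.1115 0.004 ]
pan scene 0.91 [217.1 339. ] [0.6008 0.1049 0.004 ]
pan scene 0.74 [163.3 316.3] [0.2929 0.246  0.004 ]
pan top 0.91 [195.1 205.7] [0.5982 0.1015 0.004 ]
pan top 0.88 [299.8 160.8] [0.2922 0.2221 0.004 ]
```

View pics/c11.png

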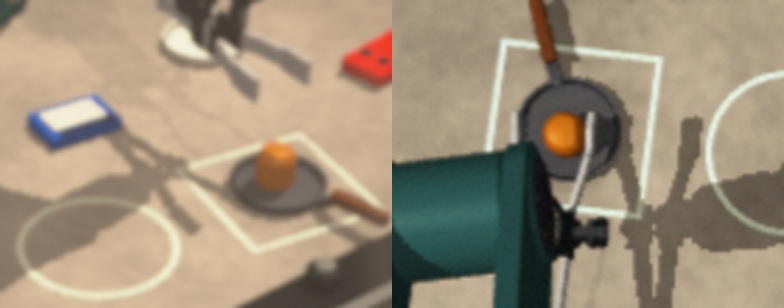

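```bash
python3 -c "
from h import *
for x in (515,590,552.5): print(at('top',[150+113/2.8,140+(x-392)/2.8],.155))
print('roll',at('top',[150+135/2.8,140+(565-392)/2.8],.04))
# scene: roll sides: center column & base
print('roll scene mid',at('scene',[150+168/2.8,240+277/2.8],.028))
"
```

```text
[0.5875 0.1394 0.155 ]
[0.5887 0.0685 0.155 ]
[0.5881 0.1039 0.155 ]
roll [0.5838 0.1076 0.04  ]
roll scene mid [0.5961 0.1059 0.028 ]
```

The top view shows the jaw tips at crop (515,113) and (590,113), straddling the roll at (565,135) sideways. Their mid-line is at y = 0.104 and the roll is at y ≈ 0.107, so I need about +17 mm in x and +3 mm in y, then down.

```bash
python3 -m pendant '[{"delta_pos":[0.7,-0.3,1.5],"twist":0,"fingers":0.52},{"delta_pos":[0.7,-0.3,1.8],"twist":0,"fingers":0.52},{"delta_pos":[0.2,0,1.2],"twist":0,"fingers":0.52},{"delta_pos":[0,0,0],"twist":0,"fingers":0.52}]' 30
python3 -c "
from h import *
go(.493,.107,.047)
o=sensors.get_obs(); print(np.round(o['tool_rot'],3))
a=snap('scene','s8.png'); b=snap('top','t8.png')
A=cv2.resize(a[150:260,250:390,::-1],None,fx=2.8,fy=2.8,interpolation=cv2.INTER_CUBIC)
B=cv2.resize(b[150:260,140:280,::-1],None,fx=2.8,fy=2.8,interpolation=cv2.INTER_CUBIC)
cv2.imwrite('pics/c12.png',np.hstack([A,B]))
"
```

```text
clock: 17.08
eef_pos: [0.4967, 0.1059, 0.1055]
tool_rot: [[0.999, -0.005, 0.046], [-0.003, -0.999, -0.037], [0.046, 0.037, -0.998]]
wrist_force: [-0.6, 0.2, -1.4]
opening: 0.482
t 17.075 p [0.4967 0.1059 0.1055] x [ 0.999 -0.003  0.046] F [-0.6  0.2 -1.4] open 0.482
tool delta cm [-0.64 -0.33  5.82] yaw -0.18
[[ 0.999 -0.005  0.046]
 [-0.003 -0.999 -0.037]
 [ 0.046  0.037 -0.998]]
```

View pics/c12.png

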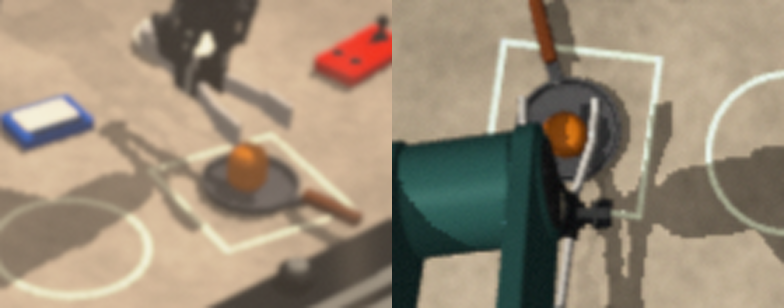

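```bash
python3 -c "
from h import *
for x in (521,595,558): print(at('top',[150+99/2.8,140+(x-392)/2.8],.108))
print('roll',at('top',[150+134/2.8,140+(566-392)/2.8],.04))
"
python3 -m pendant '[{"delta_pos":[-0.2,-0.15,1.5],"twist":0,"fingers":0.52},{"delta_pos":[-0.2,-0.15,1.5],"twist":0,"fingers":0.52},{"delta_pos":[0,0,0],"twist":0,"fingers":0.52}]' 30
python3 -c "
from h import *
go(.493,.107,.047)
o=sensors.get_obs(); print(np.round(o['tool_rot'],3))
a=snap('scene','s9.png'); b=snap('top','t9.png')
A=cv2.resize(a[170:250,270:370,::-1],None,fx=3.9,fy=3.9,interpolation=cv2.INTER_CUBIC)
B=cv2.resize(b[150:230,160:260,::-1],None,fx=3.9,fy=3.9,interpolation=cv2.INTER_CUBIC)
cv2.imwrite('pics/c13.png',np.hstack([A,B]))
"
```

```text
[0.6088 0.1424 0.108 ]
[0.6099 0.0699 0.108 ]
[0.6094 0.1061 0.108 ]
roll [0.5848 0.1066 0.04  ]
clock: 17.55
eef_pos: [0.4956, 0.108, 0.0775]
tool_rot: [[0.999, -0.005, 0.051], [-0.003, -0.999, -0.037], [0.051, 0.036, -0.998]]
wrist_force: [-1.3, -0.7, -1.3]
opening: 0.48
t 17.55 p [0.4956 0.108  0.0775] x [ 0.999 -0.003  0.051] F [-1.3 -0.7 -1.3] open 0.48
tool delta cm [-0.41 -0.01  3.03] yaw -0.17
[[ 0.999 -0.005  0.051]
 [-0.003 -0.999 -0.037]
 [ 0.051  0.036 -0.998]]
```

View pics/c13.png

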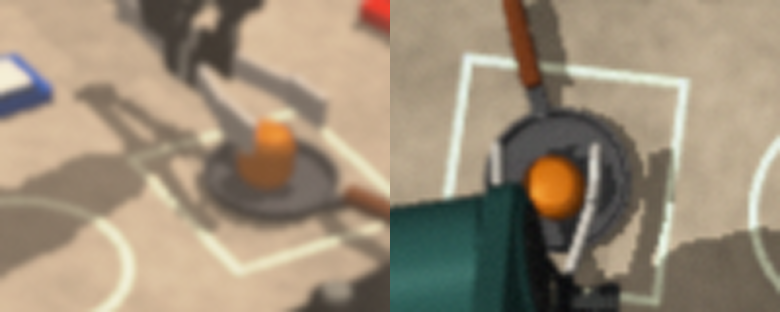

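Jaws are centred on the roll once I correct for perspective. Continuing down to just above rim height.

```bash
python3 -m pendant '[{"delta_pos":[-0.15,0,1.2],"twist":0,"fingers":0.52},{"delta_pos":[-0.15,0,1.2],"twist":0,"fingers":0.52},{"delta_pos":[0,0,0.3],"twist":0,"fingers":0.52},{"delta_pos":[0,0,0],"twist":0,"fingers":0.52}]' 30
python3 -c "
from h import *
go(.493,.107,.047)
o=sensors.get_obs(); print(np.round(o['tool_rot'],3))
a=snap('scene','s10.png'); b=snap('top','t10.png')
A=cv2.resize(a[170:250,270:370,::-1],None,fx=3.9,fy=3.9,interpolation=cv2.INTER_CUBIC)
B=cv2.resize(b[150:230,160:260,::-1],None,fx=3.9,fy=3.9,interpolation=cv2.INTER_CUBIC)
cv2.imwrite('pics/c14.png',np.hstack([A,B]))
"
```

```text
clock: 18.15
eef_pos: [0.4959, 0.1071, 0.0506]
tool_rot: [[0.998, -0.005, 0.055], [-0.003, -0.999, -0.036], [0.055, 0.036, -0.998]]
wrist_force: [-0.3, -0.1, -1.0]
opening: 0.483
t 18.15 p [0.4959 0.1071 0.0506] x [ 0.998 -0.003  0.055] F [-0.3 -0.1 -1. ] open 0.483
tool delta cm [-0.31 -0.    0.34] yaw -0.18
[[ 0.998 -0.005  0.055]
 [-0.003 -0.999 -0.036]
 [ 0.055  0.036 -0.998]]
```

View pics/c14.png

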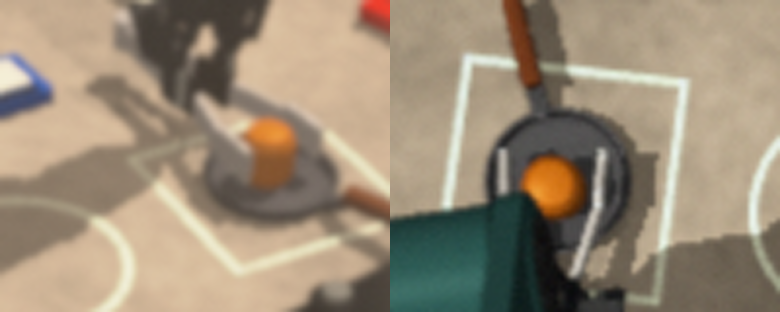

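```bash
python3 -m pendant '[{"delta_pos":[-0.35,0,0.35],"twist":0,"fingers":0.52},{"delta_pos":[0,0,0],"twist":0,"fingers":0.57},{"delta_pos":[0,0,0],"twist":0,"fingers":0.6},{"delta_pos":[0,0,0],"twist":0,"fingers":0.63},{"delta_pos":[0,0,0],"twist":0,"fingers":0.7},{"delta_pos":[0,0,0],"twist":0,"fingers":1},{"delta_pos":[0,0,0],"twist":0,"fingers":1}]' 30
python3 -c "
from h import *
go(.493,.107,.047)
o=sensors.get_obs(); print(np.round(o['tool_rot'],3))
a=snap('scene','s11.png'); b=snap('top','t11.png')
A=cv2.resize(a[170:250,270:370,::-1],None,fx=3.9,fy=3.9,interpolation=cv2.INTER_CUBIC)
B=cv2.resize(b[150:230,160:260,::-1],None,fx=3.9,fy=3.9,interpolation=cv2.INTER_CUBIC)
cv2.imwrite('pics/c15.png',np.hstack([A,B]))
"
```

```text
clock: 19.12
eef_pos: [0.4929, 0.1071, 0.0476]
tool_rot: [[0.998, -0.005, 0.057], [-0.003, -0.999, -0.036], [0.057, 0.036, -0.998]]
wrist_force: [-0.7, -0.9, -1.3]
opening: 0.369
t 19.125 p [0.4929 0.1071 0.0476] x [ 0.998 -0.003  0.057] F [-0.7 -0.9 -1.3] open 0.369
tool delta cm [0.01 0.   0.06] yaw -0.18
[[ 0.998 -0.005  0.057]
 [-0.003 -0.999 -0.036]
 [ 0.057  0.036 -0.998]]
```

View pics/c15.png

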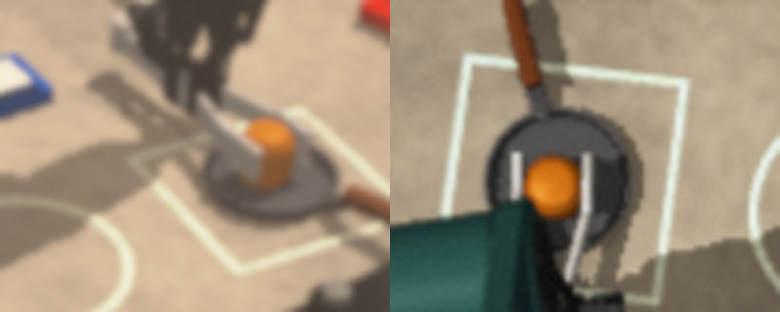

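The jaws have closed parallel on the roll (grip opening about 31 mm) and the pan hasn't moved. Lifting.

```bash
python3 -m pendant '[{"delta_pos":[0.05,0.03,-0.7],"twist":0,"fingers":1},{"delta_pos":[0.08,0.05,-1.3],"twist":0,"fingers":1},{"delta_pos":[0.1,0.07,-2],"twist":0,"fingers":1},{"delta_pos":[0.1,0.07,-2],"twist":0,"fingers":1},{"delta_pos":[0.1,0.07,-2],"twist":0,"fingers":1},{"delta_pos":[0.1,0.07,-2],"twist":0,"fingers":1},{"delta_pos":[0.1,0.07,-2],"twist":0,"fingers":1},{"delta_pos":[0.1,0.07,-2],"twist":0,"fingers":1},{"delta_pos":[0.1,0.07,-1.5],"twist":0,"fingers":1},{"delta_pos":[0,0,-0.8],"twist":0,"fingers":1}]' 30
python3 -c "
from h import *
go(.493,.107,.2)
o=sensors.get_obs(); print(np.round(o['tool_rot'],3))
a=snap('scene','s12.png'); b=snap('top','t12.png')
A=cv2.resize(a[120:260,240:380,::-1],None,fx=2.8,fy=2.8,interpolation=cv2.INTER_CUBIC)
B=cv2.resize(b[130:270,140:280,::-1],None,fx=2.8,fy=2.8,interpolation=cv2.INTER_CUBIC)
cv2.imwrite('pics/c16.png',np.hstack([A,B]))
"
```

```text
clock: 20.48
eef_pos: [0.4912, 0.1074, 0.2237]
tool_rot: [[0.998, -0.005, 0.062], [-0.003, -0.999, -0.035], [0.062, 0.035, -0.997]]
wrist_force: [-0.6, -0.5, -1.4]
opening: 0.368
t 20.475 p [0.4912 0.1074 0.2237] x [ 0.998 -0.003  0.062] F [-0.6 -0.5 -1.4] open 0.368
tool delta cm [ 0.04 -0.05  2.38] yaw -0.16
[[ 0.998 -0.005  0.062]
 [-0.003 -0.999 -0.035]
 [ 0.062  0.035 -0.997]]
```

View pics/c16.png

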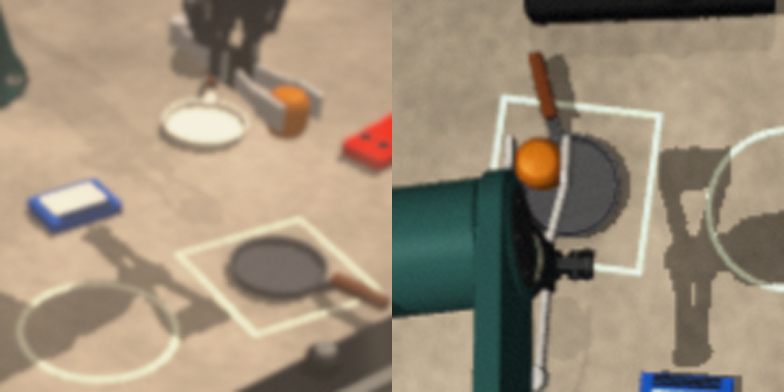

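The roll is held in the tongs above the empty pan, which stays in its square. Settling and verifying.

```bash
python3 -m pendant '[{"delta_pos":[0,0,0],"twist":0,"fingers":1},{"delta_pos":[0,0,0],"twist":0,"fingers":1},{"delta_pos":[0,0,0],"twist":0,"fingers":1},{"delta_pos":[0,0,0],"twist":0,"fingers":1}]' 30
python3 -c "
from h import *
a=snap('scene','s13.png'); snap('top','t13.png')
o=st(); print(np.abs(o['qvel']).max())
for z in (0,.15,.17,.18,.19): print(z,proj('scene',[.585,.107,z]).round(1))
print('roll bottom px',120+133/2.8,240+290/2.8)
for n in ('roll','pan'):
  for cam in ('scene','top'):
    for r in models.boxes_of(cam,n)[:2]: print(n,cam,round(r['confidence'],2),np.round(r['extent'],1))
"
```

```text
clock: 21.08
eef_pos: [0.4898, 0.1073, 0.2215]
tool_rot: [[0.998, -0.005, 0.058], [-0.003, -0.999, -0.035], [0.058, 0.035, -0.998]]
wrist_force: [-0.2, -0.8, -0.8]
opening: 0.372
t 21.175 p [0.4899 0.1073 0.2216] x [ 0.998 -0.003  0.058] F [ 0.3  0.6 -1.5] open 0.368
0.0032979573034490166
0 [[215.5 336.3]]
0.15 [[174.8 340.2]]
0.17 [[169.1 340.8]]
0.18 [[166.2 341.1]]
0.19 [[163.2 341.4]]
roll bottom px 167.5 343.57142857142856
roll scene 0.62 [336.7 151.9  17.6  17.1]
roll top 0.75 [183.8 179.1  16.8  21.8]
pan scene 0.75 [322.9 202.1  60.1  26.3]
pan scene 0.73 [299.2 146.5  31.   26. ]
pan top 0.94 [141.7 278.4  25.7  29.3]
pan top 0.75 [227.4 261.7  34.3  24.3]
```

View pics/s13.png

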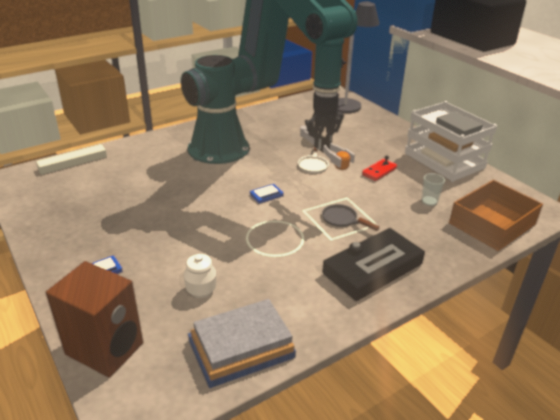

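View pics/t13.png

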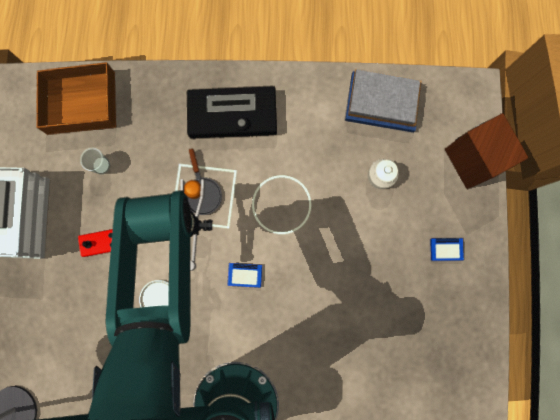

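The roll's underside is about 17–18 cm up, the arm is still, the pan is in its square and everything else looks undisturbed. Handing in.

```bash
python3 -c "
from h import *
print(order.sign_off())"
```

```text
the job is handed in; nothing more can be done
None
```

I slid the pan by its handle to the square without lifting it and let go. Then I picked up the tongs, closed them on the roll, lifted it out, and handed the job in with the roll still held.

**Last checks (about 21 s of the 64 s used):**
- **Pan:** its centre measured about (0.594, 0.109) m after I let go, against (0.598, 0.108) m for the square. That leaves roughly 20 mm or more inside the outline, and it looked unmoved after the lift.
- **Roll:** it is squeezed in the tongs at a set grip force of 30 N. The grip opening held steady at about 31 mm, and the underside is about 17–18 cm above the board.
- **Arm:** it was practically still, with joint speeds no higher than 0.003 rad/s.
- **Everything else:** the jar, tumbler, controller, cartridges and the white pan look undisturbed in both pictures. The gripper stayed clear of the reset button.

**What disagreed:**
- The tool drifted 3–5° off vertical over the moves; I allowed for that when setting heights.
- The scene and top cameras differed by up to about 1 cm in x for the pan and roll. I relied mainly on the top view.
- In the final pictures the network missed the steel pan in the top view and reported two other things instead; I checked the pan by eye there.

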